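# Fit the adjustable wrench and tighten the glue-up arbor

## Robot

A 6-joint arm with a two-finger parallel gripper is mounted at the origin on a cart in front of the work surface, level with it; the furniture and walls round the work are solid. World frame = base frame: x ahead of the robot, y to its left, z up, the work surface at z = 0. Lengths are in m, angles in rad, forces in N, time in s.
With the tool pointing down it reaches from about 0.375 to 0.825 m from the base axis. Payload 5.5 kg.
Tool frame: the origin (TCP) lies midway between the tips of the shut fingers; the grasp point (between the pads) lies 19 mm behind it; z points along the fingers, y is the direction in which the jaws open and shut (so a half turn about z gives the same grasp; the last joint's range is limited). The gripper opens to 85 mm and grips with 20 to 120 N. Pads are 22 mm wide; open, the fingers measure 114 mm over their backs; the gripper's body (76 mm by 85 mm) begins 54 mm behind the grasp point. The pads swing forward as they close: fully open they stand 13 mm farther back than shut.
Start: joints at [1.24, 0.314, -0.047, 1.21, 0, 1.571], TCP at [0.195, 0.567, 0.2] pointing down, gripper open.
Joint ranges: [-2.67, 2.67], [-0.69, 1.73], [-1.03, 1.25], [-2.08, 2.16], [-1.42, 1.45], [-3.14, 3.14]. Speed limits (rad/s): [2.39, 2.39, 3.01, 3.14, 3.14, 3.14].

## Interface

Orientations are given as a unit quaternion [x, y, z, w].
In Python, from rig import telemetry, camera, get_calibration, manip gives the robot as it stands.
- The arm moves only by the tool jog_arm, never from a script. Its argument "targets" is a list that holds one entry, the list of rows, each a list of 6 numbers: the shift along the tool's x, y, z scaled (see below), then the turn, a rotation vector about the tool's x, y, z scaled (see below). In form: [[[tx, ty, tz, ax, ay, az], ...]]. A call has 1 to 12 rows; each row shifts and turns the commanded pose from where the row before left it, along the tool's axes as they then stand; what a row does not reach is not made up. The controller multiplies each number of a shift by 20 cm and each number of a turn by 90 degrees. A row lasts 1/10 s, in which the tool goes at most 50 mm and 8.59 degrees, less where a joint would pass 70% of its speed; a pose out of reach is approached as far as the arm can. A call with a number of a shift or a turn outside -1 to 1 is refused whole. A call with a gripper value outside its range is refused whole. "jaw" is the opening, from -1 (shut) to 1 (fully open), set as the call begins (left out, the last holds). The fingers move at their own pace and stop on an object; the grip force is fixed at half the most. Time passes only in rows, so rows that do not move let the fingers close. It gives the time, the measured TCP pose, the force and the opening at its end, in the units of the state.
- telemetry.get_state(): the state, without advancing time (a new reading comes with each control period).
- camera(name): name is "scene" or "top" or "wrist"; returns the picture (400x640x3 uint8, blue, green, red); there is no depth.
- get_calibration(name): a dict with "vertical_fov" (degrees; the focal length in pixels is half the picture's height over the tangent of half this angle, whatever the lens; pixels are square), "cx", "cy" (the principal point, pixels), "dist" ([k1, k2, p1, p2, k3] as OpenCV has them; the pictures are not rectified), "R" (3x3) and "t" (3): a world point X has camera coordinates R X + t; the wrist camera has in their place "mount" (4x4, takes a point from camera to tool coordinates, whose origin is the TCP and whose axes are the flange's). Camera axes: x right, y down, z forward; pixel columns grow to the right and rows downward; lengths in m; the calibration is good to about 2 mm. A picture is of the moment at which its call begins: read the wrist's pose just before it. get_calibration takes no time and is no camera call.
- manip.close_job(): hands the job in, once; it reports no verdict.
The state is a dict: "time_s": time; "joints": joint angles; "dq": joint speeds; "tau": joint torques, N m; "tcp_pos": TCP position; "tool_rot": TCP orientation; "wrist_force": force on the tool from outside, world axes, zero at the start; "torque": the same for the moment, N m; "finger_gap": finger opening in m.
Only numpy, scipy, OpenCV 4.12 (cv2) and the standard library are available. Lean on these libraries where they do the work, as an engineer would, in place of code of your own. Each camera call takes 0.05 s, during which the arm holds its last target. There are 200 camera calls.

## Task

Lay the adjustable wrench flat over the brass nut of the glue-up arbor, roll its ribbed thumbwheel until the jaws just fit the nut, then turn the nut clockwise (seen from above) with the wrench until it comes up against its stop. Leave the wrench lying on the nut, still fitted; turn the nut only with the wrench, move the jaw only with the thumbwheel, and don't knock the other things about.

Things in the scene. Friction and masses are not known exactly. Their poses are not given: they have to be found in the camera images.
- wrench: Loose adjustable wrench, steel head, red handle, 190 mm long, 0.3 to 0.45 kg, lying flat; 18 mm thick but for the thumbwheel. Origin: on its underside, where the axis of a 36 mm nut lies once fitted and seated; z up, x from the handle out through the jaws' mouth. Head: x -62 to -22 mm (throat behind the nut), y -34 to +14. Fixed jaw: x to +14, y -34 to -18 (its face).
- handle_mid (a point): Middle of the wrench's red handle, at wrench x = -118, y = 0, z = 9 mm. The handle runs from wrench x = -175 to -62 mm and is 24 mm wide and 18 mm thick.
- moving_jaw (a joint): Opening of the wrench in m beyond 36 mm: the moving jaw (steel block, wrench x -26 to +14 mm, 16 mm wide) slides along the wrench's y, its face at y = +18 mm plus this value; 0 just fits the nut. It follows the thumbwheel, 2.5 mm per rad; starts at 7 to 11.5 mm. The thumbwheel's friction holds the jaw up to about 28 N.
- thumbwheel (a joint): Angle of the thumbwheel in rad, growing as the jaws open. Rolling the top of the wheel toward the jaws (wrench +x) closes them, the other way opens them. Needs about 0.07 N m, i.e. 5 N at the rim.
- wheel_axis (a point): Centre of the brass thumbwheel (the worm): 24 mm long, axis along the wrench's y, 14.5 mm radius over ten lengthwise ribs (core 12.5 mm), so that its top stands 31 mm above the wrench's underside. It sits at wrench x = -42, y = 0, z = 16.5 mm.
- arbor: Fixed glue-up arbor: dark 110 mm square plate 12 mm thick, on it a stack of two round wooden blanks, 170 mm in diameter, whose flat top is 32 mm above the table; a stud of 18 mm diameter stands in the middle, to 54 mm above the table. Origin: centre of the underside.
- nut_seat (a point): Point on the axis of the brass hex nut at its underside, on the blank's top 32 mm above the table; its axes turn with the nut. The nut, round the stud, is 36 mm across flats, 41.6 mm across corners and 16 mm high; two of its flats face along this point's y and -y, two corners point along its x and -x.
- hex_nut (a joint): Turning of the nut in rad, growing clockwise seen from above; starts at 0 to 0.4, the firm stop is at 1.2. Turning it takes about 0.25 N m.
- jar: Bystander: small turned wooden jar with a knobbed lid, 47 mm across, 73 mm high; origin at its foot.
- sanding_block: Bystander: cork sanding block, 39 x 65 x 28 mm; origin at the centre of its underside.
- tape: Bystander: roll of tape lying flat, 104 mm across, 25 mm high; origin at the centre of its underside.
- tower: Bystander: round wooden toy tower, 50 mm across, 106 mm high; origin at its foot.
- spatula: Bystander: flat beech spatula, 120 x 26 x 6 mm; origin at the centre of its underside.
- house: Bystander: wooden toy house, 47 x 43 x 109 mm; origin at its foot.

How it is judged:
On the way, in this order (a step that is already met when the one before it is completed fails the run):
1. the wrench lies flat round the nut and its jaws fit it (opening within 2 mm of the nut's width) (horizontal distance between wrench and nut_seat below 0.01 m and angle between wrench's own z axis and vertical below 0.1 rad and z of wrench in the frame of nut_seat below 0.006 m and value of joint moving_jaw below 0.002 m), for 0.2 s.
2. with the jaws fitted, the nut is turned clockwise to its stop (value of joint hex_nut above 1.12 rad and horizontal distance between wrench and nut_seat below 0.012 m and value of joint moving_jaw below 0.003 m), for 0.1 s.
At the end, for the whole second after the job is handed in: The nut stands at its stop (within 0.08 rad, joint hex_nut above 1.12); the wrench lies at rest and level (within 0.1 rad) on the blank (less than 6 mm above it), its origin within 12 mm of the nut's axis, the jaws no more than 3 mm wider than the nut (all of step 2 and z of wrench in the frame of nut_seat below 0.006 m and angle between wrench's own z axis and vertical below 0.1 rad and linear speed of wrench below 0.02 m/s); the robot touches nothing.
It fails at once if the gripper pushes the nut itself (contact force between the fingers and hex_nut above 2 N).
It fails at once if the gripper pushes the moving jaw itself (contact force between the fingers and moving_jaw above 8 N).
It fails at once if a bystander is moved by more than 30 mm (distance of any of jar, sanding_block, tape, tower, spatula, house from where it was at the start of the episode above 0.03 m).
It also fails if it takes over 64 s, if anything falls off the work surface, if the arm or the gripper's body presses on something with over 40 N, if the wrist force passes 120 N, or if a joint passes its speed limit or range.

## Working session

There is one attempt and no reset: what is moved stays moved. The work goes in short steps, Python scripts to look and compute and a tool call to move; the robot and the scene stay as the last step left them, time stands still between calls to the robot, and variables do not carry over. Pictures are saved under pics/ and viewed, about 8 in all and at most 12, crops included, and the job is handed in when it is done.

Besides the shell and the picture viewer there is one more tool, called after "Emit:" as name(argument=value, ...), one argument or row to a line, values as JSON. jog_arm: Moves the arm, as the interface text tells. Its arguments: {"type":"object","properties":{"targets":{"type":"array","items":{"type":"array","items":{"type":"array","items":{"type":"number"}}}},"jaw":{"type":"number"}},"required":["targets"]}

```bash
mkdir -p pics; ls; cat > h.py <<'E'
import numpy as np, cv2
from scipy.spatial.transform import Rotation as Ro
from rig import telemetry, camera, get_calibration, manip
def K(c):
    f=200/np.tan(np.radians(c["vertical_fov"])/2)
    return np.array([[f,0,c["cx"]],[0,f,c["cy"]],[0,0,1.]])
def ext(name,st=None):
    c=get_calibration(name)
    if name!="wrist": return c,np.array(c["R"]),np.array(c["t"]).ravel()
    M=np.array(c["mount"]); T=np.eye(4); T[:3,:3]=Ro.from_quat(st["tool_rot"]).as_matrix(); T[:3,3]=st["tcp_pos"]
    W=np.linalg.inv(T@M); return c,W[:3,:3],W[:3,3]
def ray(name,px,z,st=None):
    c,R,t=ext(name,st)
    u=cv2.undistortPoints(np.array(px,float).reshape(-1,1,2),K(c),np.array(c["dist"],float)).reshape(-1,2)
    d=np.c_[u,np.ones(len(u))]@R; o=-R.T@t
    return o+d*((z-o[2])/d[:,2])[:,None]
def proj(name,X,st=None):
    c,R,t=ext(name,st)
    return cv2.projectPoints(np.array(X,float).reshape(-1,3),cv2.Rodrigues(R)[0],t,K(c),np.array(c["dist"],float))[0].reshape(-1,2)
E
python3 - <<'E'
from h import *
s=telemetry.get_state(); print(s)
a=camera("top"); b=camera("scene"); cv2.imwrite("pics/top0.png",a); cv2.imwrite("pics/scene0.png",b)
for n in ["top","scene","wrist"]: print(n,get_calibration(n))
E
```

```text
pics
{'time_s': 0.0, 'joints': array([ 1.24004762e+00,  3.14209216e-01, -4.80837655e-02,  1.21019406e+00,
       -6.78545664e-06,  1.57082709e+00]), 'dq': array([-2.67857335e-04,  3.91931516e-04,  7.01622766e-04,  6.46112015e-05,
       -1.50157733e-04,  1.96111092e-03]), 'tau': array([ 2.37543245e-03, -5.39591503e+01,  3.39748156e+01,  1.92348211e-02,
        1.79238023e-04,  1.75428930e-06]), 'tcp_pos': array([0.19464824, 0.56688234, 0.19954263]), 'tool_rot': array([ 1.64636697e-01,  9.86353914e-01, -8.34383523e-04, -1.35804620e-04]), 'wrist_force': array([-0.18061732,  0.73224759,  0.29852087]), 'torque': array([-0.03079746,  0.01522558,  0.02113246]), 'finger_gap': 0.08570106314784584}
top {'vertical_fov': 56.88696090232446, 'cx': 320.6896338401202, 'cy': 203.6871261298385, 'dist': array([0.02012667, 0.        , 0.        , 0.        , 0.        ]), 'R': array([[ 0.02654896, -0.99964619, -0.00162513],
       [-0.99259878, -0.02616901, -0.11858688],
       [ 0.1185024 ,  0.00476146, -0.99294235]]), 't': array([0.04655521, 0.56642845, 1.21931555])}
scene {'vertical_fov': 49.0563049
[... 164 characters left out ...]
1 , -0.6467938 ,  0.01300099],
       [-0.34058349,  0.38429138, -0.85809266],
       [ 0.55001285, -0.65877   , -0.51333026]]), 't': array([0.45187678, 0.22206502, 1.56333842])}
wrist {'vertical_fov': 58.431778324507334, 'cx': 320.4329082317267, 'cy': 201.48797633402205, 'dist': array([-0.0013242,  0.       ,  0.       ,  0.       ,  0.       ]), 'mount': array([[ 2.46879489e-04, -9.48089156e-01, -3.18004545e-01,
         8.24241896e-02],
       [ 9.99999874e-01,  9.47112492e-05,  4.93970141e-04,
        -2.74808630e-04],
       [-4.38209126e-04, -3.18004626e-01,  9.48089060e-01,
        -1.74527973e-01],
       [ 0.00000000e+00,  0.00000000e+00,  0.00000000e+00,
         1.00000000e+00]])}
```

View pics/top0.png

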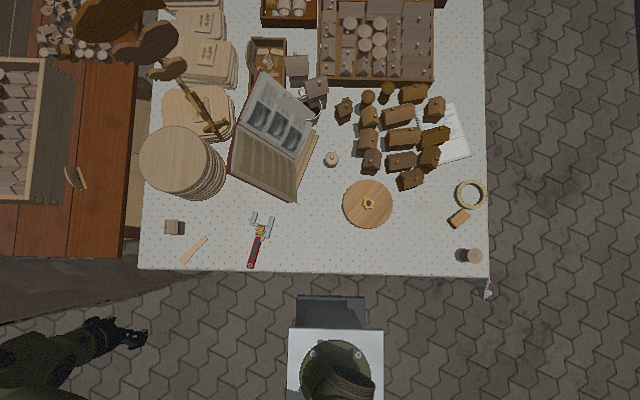

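View pics/scene0.png

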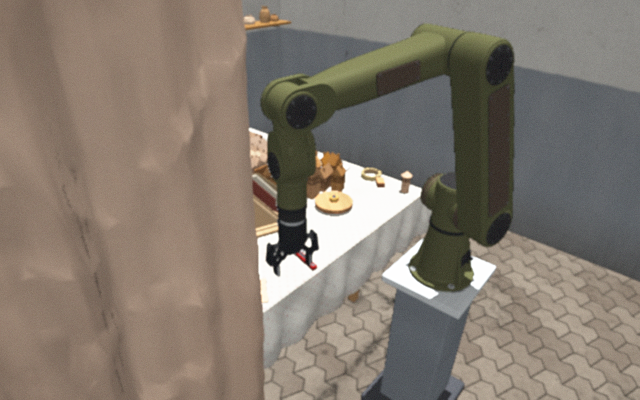

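```bash
python3 - <<'E'
from h import *
s=telemetry.get_state()
print(proj("top",[s["tcp_pos"]]))
print("wrench wheel,handle end",ray("top",[[261,230],[250,267]],0.01).round(3))
print("nut",ray("top",[[368.5,203]],0.048).round(3))
print("others: jar331,159 block459,218 tape471,194 tower474,256 spat194,249 house173,228")
print(ray("top",[[331,159],[459,218],[471,194],[474,256],[194,249],[173,228]],0.02).round(3))
print(ray("top",[[250,130],[300,195],[340,110],[410,180]],0.03).round(3))
a=cv2.imread("pics/top0.png")
o=np.hstack([cv2.resize(a[195:285,225:305],None,fx=5,fy=5,interpolation=cv2.INTER_CUBIC),cv2.resize(a[160:250,330:410],None,fx=5,fy=5,interpolation=cv2.INTER_CUBIC)]); cv2.imwrite("pics/top0c.png",o)
E
```

```text
[[137.67624075 322.5340217 ]]
wrench wheel,handle end [[0.472 0.264 0.01 ]
 [0.346 0.295 0.01 ]]
nut [[ 0.57  -0.099  0.048]]
others: jar331,159 block459,218 tape471,194 tower474,256 spat194,249 house173,228
[[ 0.724  0.03   0.02 ]
 [ 0.53  -0.41   0.02 ]
 [ 0.614 -0.453  0.02 ]
 [ 0.403 -0.458  0.02 ]
 [ 0.401  0.485  0.02 ]
 [ 0.47   0.561  0.02 ]]
[[ 0.817  0.315  0.03 ]
 [ 0.593  0.133  0.03 ]
 [ 0.898  0.003  0.03 ]
 [ 0.655 -0.242  0.03 ]]
```

View pics/top0c.png

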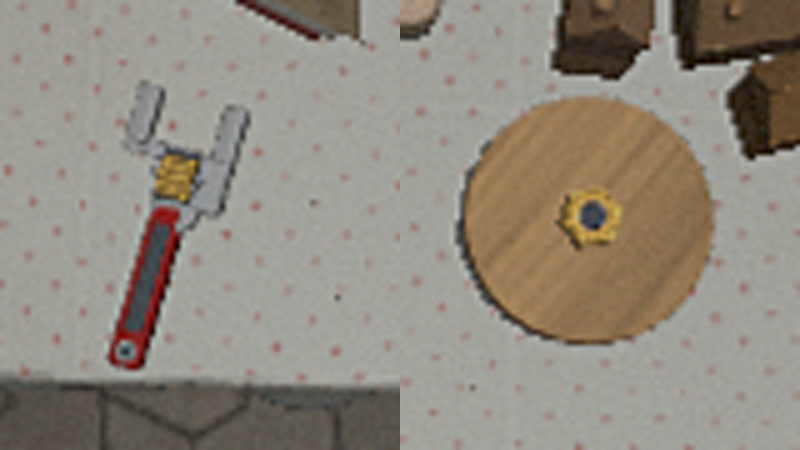

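Emit:
jog_arm(
  targets=[
    [[-0.08,-0.05,0.01,0,0,-0.005],[-0.164,-0.1,0.015,0,0,-0.005],[-0.164,-0.1,0.015,0,0,-0.005],[-0.164,-0.1,0.015,0,0,-0.005],[-0.164,-0.1,0.015,0,0,-0.005],[-0.164,-0.1,0.015,0,0,-0.005],[-0.164,-0.1,0.015,0,0,-0.005],[-0.164,-0.1,0.015,0,0,-0.005],[-0.164,-0.1,0.015,0,0,-0.005],[-0.164,-0.1,0.015,0,0,-0.005],[-0.08,-0.05,0.01,0,0,-0.005],[0,0,0,0,0,0]],
  ],
)

```text
time_s: 1.3
tcp_pos: [0.4518, 0.2798, 0.1687]
tool_rot: [0.124, 0.992, -0.001, -0.0]
wrist_force: [0.3, 0.5, -0.2]
finger_gap: 0.0853
```

```bash
cat >> h.py <<'E'
def snap(name,fn):
    s=telemetry.get_state(); a=camera(name); cv2.imwrite("pics/"+fn,a)
    R=Ro.from_quat(s["tool_rot"]).as_matrix()
    print("t",round(s["time_s"],2),"tcp",s["tcp_pos"].round(4),"yaw_x",np.degrees(np.arctan2(R[1,0],R[0,0])).round(2),"z",R[:,2].round(4),"gap",round(s["finger_gap"],4),"j",s["joints"].round(2),"F",s["wrist_force"].round(1))
    return s,a
E
python3 - <<'E'
from h import *
snap("wrist","w1.png")
E
```

```text
t 1.3 tcp [0.4518 0.2798 0.1687] yaw_x 165.79 z [-6.0e-04 -1.1e-03 -1.0e+00] gap 0.0853 j [ 0.55  0.2  -0.27  1.1  -0.    0.8 ] F [ 0.3  0.5 -0.2]
```

View pics/w1.png

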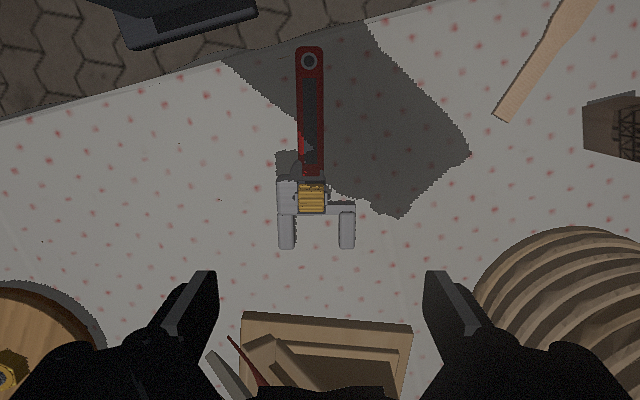

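```bash
cat >> h.py <<'E'
from scipy.optimize import least_squares
def fitw(name,st,obj,px,z0,p0,vmask=None):
    # obj: wrench-frame points (x,y,z) m; vmask 1 where y includes jaw v ; p=[x,y,yaw,v]
    obj=np.array(obj,float); px=np.array(px,float); vm=np.zeros(len(obj)) if vmask is None else np.array(vmask)
    def P(p):
        o=obj.copy(); o[:,1]+=vm*p[3]; c,s=np.cos(p[2]),np.sin(p[2])
        return np.c_[p[0]+c*o[:,0]-s*o[:,1],p[1]+s*o[:,0]+c*o[:,1],z0+o[:,2]]
    f=lambda p:(proj(name,P(p),st)-px).ravel()
    r=least_squares(f,p0,x_scale=[.01,.01,.05,.002]); return r.x,r.fun.reshape(-1,2)
E
python3 - <<'E'
from h import *
s=telemetry.get_state(); a=cv2.imread("pics/w1.png")
b=a.astype(int); m=((b[:,:,2]>b[:,:,1]*2)&(b[:,:,2]>b[:,:,0]*2)&(b[:,:,2]>60)).astype(np.uint8); m[:,:270]=0;m[:,350:]=0;m[190:]=0
for r in (60,80,100,120,140,160): 
    x=np.where(m[r])[0]; print(r,x.min(),x.max())
y,x=np.where(m); print(y.min(),y.max())
g=cv2.cvtColor(a,cv2.COLOR_BGR2GRAY)
for r in (220,230,240): print(r,list(g[r,270:362]))
print(list(g[236:256,287]),list(g[236:256,347]))
E
```

```text
Traceback (most recent call last):
ValueError: zero-size array to reduction operation minimum which has no identity
```

```bash
python3 - <<'E'
from h import *
s=telemetry.get_state(); a=cv2.imread("pics/w1.png")
b=a.astype(int); m=((b[:,:,2]>b[:,:,1]*1.7)&(b[:,:,2]>b[:,:,0]*1.7)).astype(np.uint8); m[:,:285]=0;m[:,335:]=0;m[190:]=0
for r in (60,80,100,120,140,160): 
    x=np.where(m[r])[0]; print(r,x[:1],x[-1:])
y,x=np.where(m); print(y.min(),y.max())
g=cv2.cvtColor(a,cv2.COLOR_BGR2GRAY)
for r in (225,240): print(r,g[r,270:362])
print(g[236:256,287],g[236:256,347])
E
```

```text
60 [295] [322]
80 [296] [322]
100 [297] [322]
120 [297] [322]
140 [298] [323]
160 [300] [322]
46 175
225 [131 133 135 134 134 135 138  84 102 109 121 118 115 112 118 114 113 117
 118 114 114 107  96  55  63 156 144 137 133 131 133 132 131 134 132 135
 132 136 132 133 132 137 132 134 134 133 133 132 132 135 131 132 134 130
 129 126 118 112 112 118 125 130 130 131 130 131 134 135  84  66 106 108
 116 118 117 113 116 116 117 116 115 115 116 103  91  89 138 133 131 130
 131 132]
240 [132 131 133 134 135 133 135 139  79 102 112 116 119 115 115 113 113 114
 115 111 113 107  98  82  39  69 151 138 134 134 133 130 130 133 131 133
 132 134 133 132 132 133 132 134 134 133 133 131 133 132 130 133 131 134
 133 132 134 131 132 131 132 134 132 133 132 131 134 136  89  78 104 111
 117 120 112 115 116 115 113 118 117 116 111 100  82 142 134 133 132 130
 127 128]
[114 113 114 113 114 115 113 116 115 119 116 114 111  99 135 135 132 129
 131 130] [114 113 114 112 115 114 113 112 111 115 114 113 100 124 132 131 133 134
 134 131]
```

```bash
python3 - <<'E'
from h import *
s=telemetry.get_state()
obj=[(-.175,0,.018),(.014,-.034,.018),(.014,-.018,.018),(.014,.018,.018),(.014,.034,.018),(-.062,0,.018)]
px=[(308.5,46),(278.3,249.5),(293.7,249.5),(339.5,249),(354.8,249),(311.7,176)]
p,r=fitw("wrist",s,obj,px,0,[.516,.253,-.24,.009],[0,0,0,1,1,0])
print(p.round(4),np.degrees(p[2])); print(r.round(1))
c,sn=np.cos(p[2]),np.sin(p[2])
for X in (-.095,-.118): print(X,p[0]+c*X,p[1]+sn*X)
E
```

```text
[ 0.5104  0.2571 -0.239   0.0092] -13.69356070120552
[[ 0.2 -0.9]
 [ 0.   0.3]
 [ 0.5  0.2]
 [-0.3  0.4]
 [ 0.3  0.3]
 [-0.8  0.1]]
-0.095 0.4180892787296422 0.2795778034921366
-0.118 0.39574303690784696 0.28502256945972876
```

Emit:
jog_arm(
  targets=[
    [[0.08,-0.02,0.05,0,0,-0.006],[0.083,-0.0225,0.12,0,0,0],[0,0,0.16,0,0,0],[0,0,0.16,0,0,0],[0,0,0.16,0,0,0],[0,0,0.1,0,0,0],[0,0,0.068,0,0,0],[0,0,0,0,0,0]],
  ],
  jaw=1,
)

```text
time_s: 2.15
tcp_pos: [0.4145, 0.2811, 0.0039]
tool_rot: [0.116, 0.993, -0.001, -0.002]
wrist_force: [-0.2, -0.4, 0.7]
finger_gap: 0.0851
```

Emit:
jog_arm(
  targets=[
    [[0,0,0,0,0,0],[0,0,0,0,0,0],[0,0,0,0,0,0],[0,0,0,0,0,0],[0,0,0,0,0,0],[0,0,0,0,0,0],[0,0,0,0,0,0],[0,0,0,0,0,0]],
  ],
  jaw=-1,
)

```text
time_s: 2.95
tcp_pos: [0.4171, 0.2813, 0.0058]
tool_rot: [0.117, 0.993, -0.0, -0.0]
wrist_force: [-0.8, -0.4, 0.2]
finger_gap: 0.0001
```

```bash
python3 - <<'E'
from h import *
snap("wrist","w2.png")
E
```

```text
t 2.95 tcp [0.4171 0.2813 0.0058] yaw_x 166.53 z [-0. -0. -1.] gap 0.0001 j [ 0.59  0.3  -0.55  0.72 -0.    0.83] F [-0.8 -0.4  0.2]
```

View pics/w2.png

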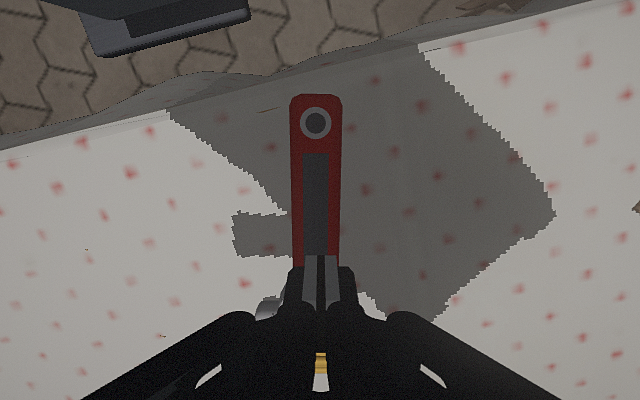

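```bash
python3 - <<'E'
from h import *
s,a=snap("scene","s2.png"); w=cv2.imread("pics/w2.png")
u=proj("scene",[s["tcp_pos"]])[0]; print(u)
x,y=int(u[0]),int(u[1])
c=cv2.resize(a[max(0,y-65):y+35,max(x-50,0):x+50],(400,400),interpolation=cv2.INTER_CUBIC)
d=cv2.resize(w[230:330,270:370],(400,400),interpolation=cv2.INTER_CUBIC)
cv2.imwrite("pics/c2.png",np.clip(np.hstack([c,d]).astype(float)*1.5,0,255))
E
```

```text
t 3.0 tcp [0.417  0.2814 0.0058] yaw_x 166.53 z [-1.e-04 -1.e-04 -1.e+00] gap 0.0002 j [ 0.59  0.3  -0.55  0.72  0.    0.83] F [ 1.  -0.7  0.3]
[302.22035099 258.39429226][ WARN:0@1.979] global loadsave.cpp:1063 imwrite_ Unsupported depth image for selected encoder is fallbacked to CV_8U.
```

View pics/c2.png

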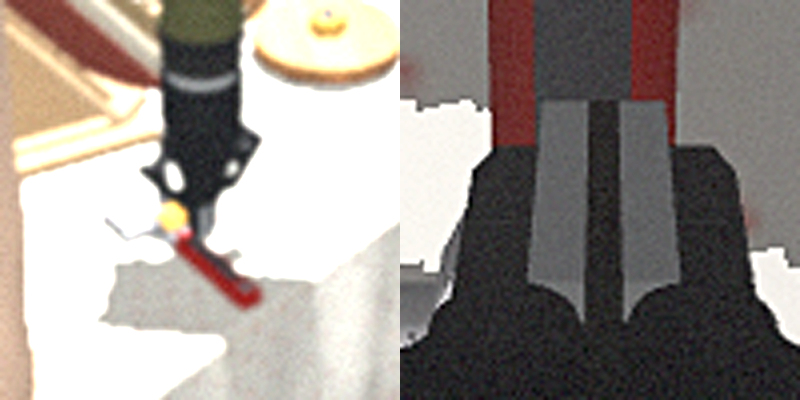

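Emit:
jog_arm(
  targets=[
    [[0,0,0.01,0,0,0],[0,0,0.01,0,0,0],[0,0,0.01,0,0,0],[0,0,0.01,0,0,0],[0,0,0.005,0,0,0],[0,0,0,0,0,0]],
  ],
)

```text
time_s: 3.65
tcp_pos: [0.4169, 0.2813, -0.0034]
tool_rot: [0.117, 0.993, -0.0, -0.0]
wrist_force: [-1.4, -0.0, 0.1]
finger_gap: -0.0002
```

Emit:
jog_arm(
  targets=[
    [[0,0,0.01,0,0,0],[0,0,0.01,0,0,0],[0,0,0.005,0,0,0],[0,0,0.005,0,0,0],[0,0,0,0,0,0]],
  ],
)

```text
time_s: 4.15
tcp_pos: [0.4169, 0.2814, -0.0093]
tool_rot: [0.117, 0.993, -0.0, -0.0]
wrist_force: [-1.3, 0.4, 0.7]
finger_gap: -0.0
```

Emit:
jog_arm(
  targets=[
    [[0,0,0.005,0,0,0],[0,0,0.005,0,0,0],[0,0,0.005,0,0,0],[0,0,0.005,0,0,0],[0,0,0,0,0,0]],
  ],
)

```text
time_s: 4.65
tcp_pos: [0.417, 0.2815, -0.0128]
tool_rot: [0.117, 0.993, 0.0, 0.0]
wrist_force: [-1.8, -0.5, 5.0]
finger_gap: 0.0
```

Emit:
jog_arm(
  targets=[
    [[0,-0.008,-0.02,0,0,0],[0,0,0,0,0,0],[0,0,0,0,0,0],[0,0,0,0,0,0],[0,0,0,0,0,0],[0,0,0.03,0,0,0],[0,0,0.03,0,0,0],[0,0,0.022,0,0,0],[0,0,0,0,0,0]],
  ],
  jaw=1,
)

```text
time_s: 5.55
tcp_pos: [0.4159, 0.2793, -0.0266]
tool_rot: [0.117, 0.993, -0.001, -0.001]
wrist_force: [0.3, 1.0, 0.0]
finger_gap: 0.0854
```

Emit:
jog_arm(
  targets=[
    [[0,0,0,0,0,0],[0,0,0,0,0,0],[0,0,0,0,0,0],[0,0,0,0,0,0],[0,0,0,0,0,0],[0,0,0,0,0,0],[0,0,0,0,0,0]],
  ],
  jaw=-1,
)

```text
time_s: 6.25
tcp_pos: [0.417, 0.28, -0.0251]
tool_rot: [0.117, 0.993, 0.0, 0.0]
wrist_force: [-0.5, -1.4, 5.2]
finger_gap: 0.022
```

Emit:
jog_arm(
  targets=[
    [[0,0,-0.04,0,0,0],[0,0,-0.06,0,0,0],[0,0,-0.08,0,0,-0.02],[0,0,-0.1,0,0,-0.06],[0,0,-0.1,0,0,-0.07],[0,0,-0.1,0,0,-0.07],[0,0,-0.1,0,0,-0.07],[0,0,-0.08,0,0,-0.07],[0,0,-0.04,0,0,-0.07],[0,0,0,0,0,-0.04],[0,0,0,0,0,-0.013],[0,0,0,0,0,0]],
  ],
)

```text
time_s: 7.45
tcp_pos: [0.4163, 0.2797, 0.1146]
tool_rot: [-0.259, 0.966, -0.0, -0.0]
wrist_force: [-0.3, -0.1, -3.0]
finger_gap: 0.0219
```

```bash
python3 - <<'E'
from h import *
s,_=snap("wrist","w3.png")
R=Ro.from_quat(s["tool_rot"]).as_matrix()
for w in ([.03,-.298,0],[.12,0,0]): print((R.T@w/.2).round(3))
E
```

```text
t 7.45 tcp [0.4163 0.2797 0.1146] yaw_x -150.03 z [-3.e-04 -2.e-04 -1.e+00] gap 0.0219 j [ 0.59  0.18 -0.42  0.97 -0.    0.07] F [-0.3 -0.1 -3. ]
[ 0.614 -1.366  0.   ]
[-0.52 -0.3  -0.  ]
```

Emit:
jog_arm(
  targets=[
    [[0.034,-0.076,0,0,0,0],[0.068,-0.152,0,0,0,0],[0.068,-0.152,0,0,0,0],[0.068,-0.152,0,0,0,0],[0.068,-0.152,0,0,0,0],[0.068,-0.152,0,0,0,0],[0.068,-0.152,0,0,0,0],[0.068,-0.152,0,0,0,0],[0.068,-0.152,0,0,0,0],[0.034,-0.076,0,0,0,0],[0,0,0,0,0,0]],
  ],
)

```text
time_s: 8.6
tcp_pos: [0.447, -0.0209, 0.1142]
tool_rot: [-0.257, 0.967, -0.0, -0.0]
wrist_force: [-0.7, -0.7, -4.1]
finger_gap: 0.0221
```

Emit:
jog_arm(
  targets=[
    [[-0.06,-0.04,0,0,0,0],[-0.13,-0.075,0,0,0,0],[-0.13,-0.075,0,0,0,0],[-0.13,-0.075,0,0,0,0],[-0.07,-0.035,0,0,0,0],[0,0,0,0,0,0],[0,0,0,0,0,0]],
  ],
)

```text
time_s: 9.3
tcp_pos: [0.5673, -0.0175, 0.1137]
tool_rot: [-0.259, 0.966, 0.0, -0.001]
wrist_force: [-0.4, -0.0, -4.1]
finger_gap: 0.0223
```

```bash
python3 - <<'E'
from h import *
s,a=snap("wrist","w4.png")
print(proj("wrist",[[.57,-.099,.048]],s))
E
```

```text
t 9.3 tcp [ 0.5673 -0.0175  0.1137] yaw_x -149.93 z [-1.5e-03  1.0e-04 -1.0e+00] gap 0.0223 j [-0.03  0.3  -0.26  1.01  0.   -0.56] F [-0.4 -0.  -4.1]
[[213.41492423 150.07589668]]
```

View pics/w4.png

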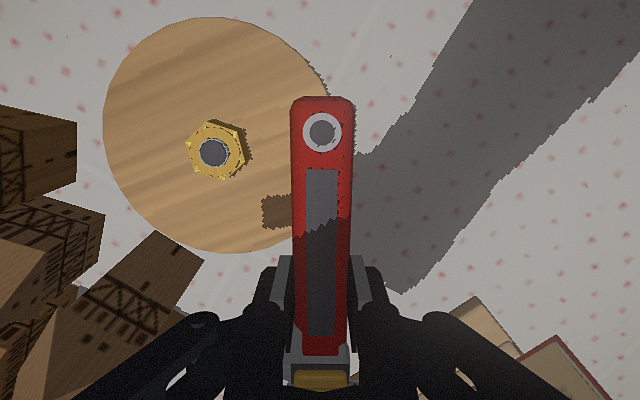

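```bash
python3 - <<'E'
from h import *
s=telemetry.get_state(); a=cv2.imread("pics/w4.png")
b=cv2.GaussianBlur(a,(0,0),0.8).astype(float)
def samp(P):
    p=proj("wrist",P,s).astype(np.float32); return np.array([cv2.remap(b[:,:,i].astype(np.float32),p[:,0].reshape(1,-1),p[:,1].reshape(1,-1),1)[0] for i in range(3)]).T
def ring(x,y,yaw,ap,z,n=20):
    P=[]
    for k in range(6):
        th=yaw+np.pi/6+k*np.pi/3
        for u in np.linspace(-.8,.8,n): P.append((x+ap*np.cos(th)-u*ap*.577*np.sin(th),y+ap*np.sin(th)+u*ap*.577*np.cos(th),z))
    return np.array(P)
g=np.gradient
best=[]
c0=ray("wrist",[[213.5,152.5]],.054,s)[0]; print("stud guess",c0)
for dx in np.arange(-.005,.0051,.001):
  for dy in np.arange(-.005,.0051,.001):
    for yw in np.radians(np.arange(0,60,2.)):
      x,y=c0[0]+dx,c0[1]+dy
      d=np.abs(samp(ring(x,y,yw,.0165,.048))-samp(ring(x,y,yw,.0195,.048))).sum(1).reshape(6,-1).mean(1)
      best.append((np.sort(d)[:5].mean(),x,y,np.degrees(yw)))
best.sort(reverse=True)
for q in best[:6]: print(np.round(q,4))
# stud: dark ellipse
hsv=cv2.cvtColor(a,cv2.COLOR_BGR2HSV); m=((hsv[:,:,1]<70)&(hsv[:,:,2]<130)).astype(np.uint8); m2=np.zeros_like(m); m2[138:168,196:232]=m[138:168,196:232]
n,l,st,ce=cv2.connectedComponentsWithStats(m2); i=1+st[1:,4].argmax(); print(st[i],ce[i],ray("wrist",[ce[i]],.054,s))
o=cv2.resize(a[110:190,175:255],None,fx=7,fy=7,interpolation=cv2.INTER_CUBIC)
_,x,y,yw=best[0]
pp=proj("wrist",[(x+.0208*np.cos(np.radians(yw+60*k)),y+.0208*np.sin(np.radians(yw+60*k)),.048) for k in range(6)],s)
for k in range(6): cv2.line(o,tuple(int(v) for v in (pp[k]-[175,110])*7+3.5),tuple(int(v) for v in (pp[(k+1)%6]-[175,110])*7+3.5),(255,0,0),1)
cv2.imwrite("pics/c4.png",o)
E
```

```text
stud guess [ 0.56898952 -0.09741762  0.054     ]Traceback (most recent call last):
  File "<stdin>", line 19, in <module>
  File "<stdin>", line 5, in samp
  File "h.py", line 18, in proj
    c,R,t=ext(name,st)
          ~~~^^^^^^^^^
  File "h.py", line 8, in ext
    c=get_calibration(name)
ValueError: time passes only in moves, steps and waits
```

```bash
python3 - <<'E'
t=open("h.py").read()
t=t.replace('    c=get_calibration(name)\n','    c=_C.setdefault(name,None) or get_calibration(name); _C[name]=c\n',1).replace('def K(c)','_C={}\ndef K(c)',1)
open("h.py","w").write(t)
E
cat > nut.py <<'E'
from h import *
s=telemetry.get_state(); a=cv2.imread("pics/w4.png")
b=cv2.GaussianBlur(a,(0,0),0.8).astype(np.float32)
def samp(P):
    p=proj("wrist",P,s).astype(np.float32); return cv2.remap(b,p[:,0].reshape(1,-1),p[:,1].reshape(1,-1),1)[0]
def ring(x,y,yaw,ap,z,n=15):
    th=(yaw+np.pi/6+np.arange(6)*np.pi/3)[:,None]; u=np.linspace(-.8,.8,n)[None]*ap*.577
    return np.stack([x+ap*np.cos(th)-u*np.sin(th),y+ap*np.sin(th)+u*np.cos(th),z+0*u+0*th],-1).reshape(-1,3)
c0=ray("wrist",[[213.5,152.5]],.054,s)[0]; best=[]
for dx in np.arange(-.004,.0041,.001):
  for dy in np.arange(-.004,.0041,.001):
    for yw in np.radians(np.arange(0,60,2.)):
      x,y=c0[0]+dx,c0[1]+dy
      d=np.abs(samp(ring(x,y,yw,.0165,.048))-samp(ring(x,y,yw,.0195,.048))).sum(1).reshape(6,-1).mean(1)
      best.append((np.sort(d)[:5].mean(),x,y,np.degrees(yw)))
best.sort(reverse=True)
for q in best[:6]: print(np.round(q,4))
hsv=cv2.cvtColor(a,cv2.COLOR_BGR2HSV); m=((hsv[:,:,1]<70)&(hsv[:,:,2]<130)).astype(np.uint8); m2=np.zeros_like(m); m2[138:168,196:232]=m[138:168,196:232]
n,l,st,ce=cv2.connectedComponentsWithStats(m2); i=1+st[1:,4].argmax(); print(st[i],ce[i],ray("wrist",[ce[i]],.054,s))
o=cv2.resize(a[110:190,175:255],None,fx=7,fy=7,interpolation=cv2.INTER_CUBIC)
_,x,y,yw=best[0]
pp=proj("wrist",[(x+.0208*np.cos(np.radians(yw+60*k)),y+.0208*np.sin(np.radians(yw+60*k)),.048) for k in range(6)],s)
cv2.polylines(o,[((pp-[175,110])*7+3.5).astype(np.int32)],True,(255,0,0),1)
cv2.imwrite("pics/c4.png",o)
E
python3 nut.py
```

```text
[90.303   0.566  -0.0944 42.    ]
[89.4475  0.566  -0.0944 44.    ]
[88.4154  0.566  -0.0944 40.    ]
[87.5858  0.566  -0.0944 46.    ]
[86.3752  0.566  -0.0944 38.    ]
[85.1284  0.566  -0.0944 48.    ]
[199 138  30  29 603] [213.54560531 152.35157546] [[ 0.56888417 -0.09743299  0.054     ]]
```

View pics/c4.png

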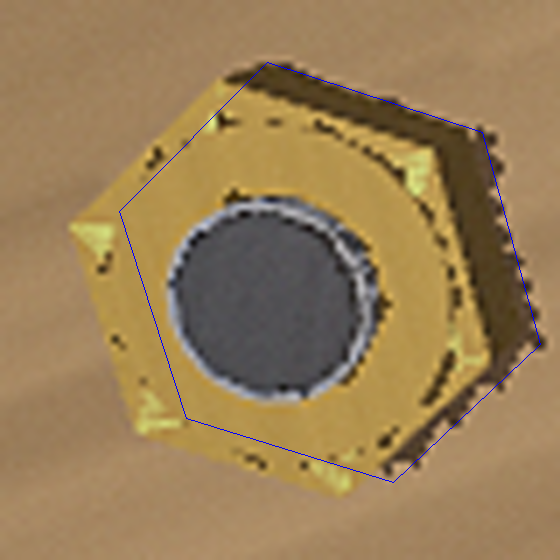

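```bash
python3 - <<'E'
from h import *
s=telemetry.get_state()
px=np.array([(70,227),(222,78),(435,148),(490,358),(345,495),(137,435)])/7-.5+[175,110]
for z in (.044,.046,.048):
    X=ray("wrist",px,z,s); c=X.mean(0); d=X-c; an=np.degrees(np.arctan2(d[:,1],d[:,0])); print(z,c.round(4),np.hypot(d[:,0],d[:,1]).round(4),(an%60).round(1))
a=cv2.imread("pics/w4.png"); b=a.astype(int)
m=(b[:,:,2]>b[:,:,1]*1.7)&(b[:,:,2]>b[:,:,0]*1.7)
for r in (110,140,180,220,260,300,340):
    x=np.where(m[r,280:370])[0]+280; print(r,x[:1],x[-1:])
y,x=np.where(m[60:370,285:365]); print(y.min()+60,y.max()+60)
g=cv2.cvtColor(a,cv2.COLOR_BGR2HSV); mm=(g[370:390,280:360,1]>120)&(g[370:390,280:360,2]>90); y,x=np.where(mm); print("wheel",x.min()+280,x.max()+280,y.min()+370)
E
```

```text
0.044 [ 0.5709 -0.0985  0.044 ] [0.0212 0.0211 0.0213 0.0209 0.021  0.0215] [42.2 40.8 41.5 42.  41.9 41.9]
0.046 [ 0.5703 -0.0982  0.046 ] [0.021  0.0209 0.0211 0.0207 0.0208 0.0213] [42.2 40.8 41.5 42.  41.9 41.9]
0.048 [ 0.5697 -0.0979  0.048 ] [0.0209 0.0208 0.0209 0.0206 0.0206 0.0211] [42.2 40.8 41.5 42.  41.9 41.9]
110 [290] [353]
140 [290] [353]
180 [291] [351]
220 [292] [350]
260 [294] [347]
300 [295] [346]
340 [284] [345]
96 356
wheel 294 343 374
```

Emit:
jog_arm(
  targets=[
    [[0.06,-0.04,0,0,0,0],[0.113,-0.0775,0,0,0,0],[0.113,-0.0775,0,0,0,0],[0.113,-0.0775,0,0,0,0],[0.113,-0.0775,0,0,0,0],[0.113,-0.0775,0,0,0,0],[0.054,-0.038,0,0,0,0],[0,0,0,0,0,-0.065],[0,0,0,0,0,-0.065],[0,0,0,0,0,0],[0,0,0,0,0,0]],
  ],
)

```text
time_s: 10.45
tcp_pos: [0.4962, -0.1667, 0.1145]
tool_rot: [-0.355, 0.935, -0.0, 0.0]
wrist_force: [0.6, -0.3, -3.8]
finger_gap: 0.0221
```

```bash
cat > nx.py <<'E'
from h import *
import sys
# rows to reach world target x y (tool yaw deg)
s,a=snap("wrist",sys.argv[1]); x,y,yaw=map(float,sys.argv[2:5])
R=Ro.from_quat(s["tool_rot"]).as_matrix(); d=np.array([x,y,0])-s["tcp_pos"]; d[2]=0
cur=np.degrees(np.arctan2(R[1,0],R[0,0])); dy=(yaw-cur+180)%360-180
print("shift units",(R.T@d/.2).round(4),"turn z units",round(-dy/90,4))
E
python3 nx.py w5.png .4965 -.1661 221.8
```

```text
t 10.45 tcp [ 0.4962 -0.1667  0.1145] yaw_x -138.43 z [ 1.e-04 -0.e+00 -1.e+00] gap 0.0221 j [-0.32  0.22 -0.37  0.98 -0.   -1.05] F [ 0.6 -0.3 -3.8]
shift units [-0.0032  0.0012  0.    ] turn z units -0.0025
```

Emit:
jog_arm(
  targets=[
    [[-0.003,0.001,0.05,0,0,-0.0025],[0,0,0.1,0,0,0],[0,0,0.1,0,0,0],[0,0,0.1,0,0,0],[0,0,0.05,0,0,0],[0,0,0,0,0,0],[0,0,0.02,0,0,0],[0,0,0.02,0,0,0],[0,0,0.01,0,0,0],[0,0,0,0,0,0]],
  ],
)

```text
time_s: 11.5
tcp_pos: [0.497, -0.1663, 0.0245]
tool_rot: [-0.358, 0.934, -0.0, 0.0]
wrist_force: [0.3, 0.4, -3.7]
finger_gap: 0.0222
```

Emit:
jog_arm(
  targets=[
    [[0,0,0.01,0,0,0],[0,0,0.01,0,0,0],[0,0,0.01,0,0,0],[0,0,0,0,0,0]],
  ],
)

```text
time_s: 11.9
tcp_pos: [0.4966, -0.1661, 0.0181]
tool_rot: [-0.358, 0.934, 0.0, -0.0]
wrist_force: [0.1, -0.5, -4.2]
finger_gap: 0.0222
```

No contact at the nut's top, so the jaws are passing round it.

Emit:
jog_arm(
  targets=[
    [[0,0,0.01,0,0,0],[0,0,0.01,0,0,0],[0,0,0.01,0,0,0],[0,0,0.01,0,0,0],[0,0,0,0,0,0]],
  ],
)

```text
time_s: 12.4
tcp_pos: [0.4966, -0.1661, 0.01]
tool_rot: [-0.358, 0.934, 0.0, -0.0]
wrist_force: [0.3, -0.5, -3.4]
finger_gap: 0.0224
```

Emit:
jog_arm(
  targets=[
    [[0,0,0.005,0,0,0],[0,0,0.005,0,0,0],[0,0,0.004,0,0,0],[0,0,0,0,0,0]],
  ],
)

```text
time_s: 12.8
tcp_pos: [0.4968, -0.1662, 0.0075]
tool_rot: [-0.358, 0.934, 0.0, -0.0]
wrist_force: [0.4, 0.7, -3.5]
finger_gap: 0.0223
```

Emit:
jog_arm(
  targets=[
    [[0,0,0.003,0,0,0],[0,0,0.003,0,0,0],[0,0,0,0,0,0]],
  ],
)

```text
time_s: 13.1
tcp_pos: [0.4969, -0.1663, 0.0069]
tool_rot: [-0.358, 0.934, -0.0, 0.0]
wrist_force: [-2.4, 0.1, 3.0]
finger_gap: 0.0224
```

Emit:
jog_arm(
  targets=[
    [[0,0,0,0,0,0],[0,0,0,0,0,0],[0,0,0,0,0,0],[0,0,-0.03,0,0,0],[0,0,-0.1,0,0,0],[0,0,-0.15,0,0,0],[-0.05,0,-0.15,0,0,0],[-0.1,0,-0.15,0,0,0],[-0.15,0,-0.05,0,0,0],[-0.15,0,0,0,0,0],[-0.05,0,0,0,0,0],[0,0,0,0,0,0]],
  ],
  jaw=1,
)

```text
time_s: 14.3
tcp_pos: [0.5718, -0.0986, 0.1323]
tool_rot: [-0.359, 0.933, -0.0, -0.0]
wrist_force: [0.0, 0.8, -0.2]
finger_gap: 0.0855
```

```bash
python3 - <<'E'
from h import *
s,a=snap("wrist","w6.png")
print(proj("wrist",[[.5697,-.0979,.054]],s))
cv2.imwrite("pics/w6c.png",cv2.resize(a[60:320,200:440],None,fx=2.3,fy=2.3,interpolation=cv2.INTER_CUBIC))
E
```

```text
t 14.3 tcp [ 0.5718 -0.0986  0.1323] yaw_x -137.97 z [-1.e-04 -1.e-04 -1.e+00] gap 0.0855 j [-0.17  0.31 -0.21  1.05 -0.   -0.9 ] F [ 0.   0.8 -0.2]
[[322.36675863 196.82992374]]
```

View pics/w6c.png

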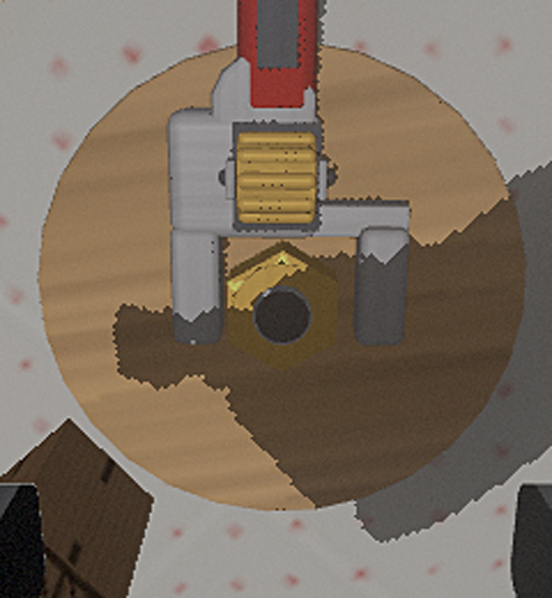

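```bash
cat > fit6.py <<'E'
from h import *
s=telemetry.get_state()
obj=[(.014,-.034,.018),(.014,-.018,.018),(.014,.018,.018),(.014,.034,.018),(-.042,-.012,.031),(-.042,.012,.031)]
px=np.array([(175,344),(219,342),(356,343),(404,343),(237,181),(317,181)])/2.3-.3+[200,60]
p,r=fitw("wrist",s,obj,px,.032,[.568,-.102,.73,.009],[0,0,0,1,1,0][:4]+[0,0])
print(p.round(4),np.degrees(p[2]).round(2)); print(r.round(1))
c,sn=np.cos(p[2]),np.sin(p[2]); d=np.array([.5697-p[0],-.0979-p[1]]); print("nut in wrench",(c*d[0]+sn*d[1]).round(4),(-sn*d[0]+c*d[1]).round(4))
print("stud",ray("wrist",[np.array([283,315])/2.3-.3+[200,60]],.054,s))
print("wheel",p[0]-.042*c,p[1]-.042*sn)
E
python3 fit6.py
```

```text
[ 0.5664 -0.1006  0.7567  0.0061] 43.35
[[ 2.3  0.8]
 [ 4.1  1.2]
 [-8.2 -0.2]
 [-0.  -0.9]
 [ 0.5 -0.1]
 [ 1.1 -1. ]]
nut in wrench 0.0043 -0.0003
stud [[ 0.56819246 -0.09852702  0.054     ]]
wheel 0.535856392887071 -0.12947402457090754
```

```bash
sed -i 's/\[0,0,0,1,1,0\]\[:4\]+\[0,0\]/[0,0,1,1,0,0]/' fit6.py; python3 fit6.py
```

```text
[ 0.5676 -0.102   0.7297  0.0085] 41.81
[[-0.7 -0.3]
 [ 1.2  0.7]
 [-0.1  0.4]
 [ 0.1  0.5]
 [-0.5 -0.6]
 [ 0.1 -0.5]]
nut in wrench 0.0043 0.0017
stud [[ 0.56819246 -0.09852702  0.054     ]]
wheel 0.5363338887385302 -0.12999644168358931
```

Emit:
jog_arm(
  targets=[
    [[0.06,0,0,0,0,0],[0.11,0.002,0,0,0,0],[0.112,0,0.04,0,0,0],[0,0,0.1,0,0,0],[0,0,0.1,0,0,0],[0,0,0.1,0,0,0],[0,0,0.06,0,0,0],[0,0,0.03,0,0,0],[0,0,0,0,0,0]],
  ],
  jaw=-1,
)

```text
time_s: 15.25
tcp_pos: [0.5279, -0.1372, 0.0459]
tool_rot: [-0.357, 0.934, 0.0, -0.001]
wrist_force: [0.2, 0.5, -0.4]
finger_gap: 0.0001
```

```bash
python3 nx.py w7.png .5296 -.136 221.8
```

```text
t 15.25 tcp [ 0.5279 -0.1372  0.0459] yaw_x -138.11 z [-1.5e-03  2.0e-04 -1.0e+00] gap 0.0001 j [-0.25  0.33 -0.4   0.84 -0.   -0.99] F [ 0.2  0.5 -0.4]
shift units [-0.0102 -0.0013 -0.    ] turn z units 0.001
```

Emit:
jog_arm(
  targets=[
    [[-0.01,-0.001,0.03,0,0,0],[0,0,0.02,0,0,0],[0,0,0.01,0,0,0],[0,0,0.005,0,0,0],[0,0,0.005,0,0,0],[0,0,0,0,0,0]],
  ],
)

```text
time_s: 15.9
tcp_pos: [0.5306, -0.1356, 0.0324]
tool_rot: [-0.358, 0.934, 0.0, -0.0]
wrist_force: [0.4, 0.7, -0.2]
finger_gap: 0.0001
```

Emit:
jog_arm(
  targets=[
    [[0,0,0.004,0,0,0],[0,0,0.004,0,0,0],[0,0,0,0,0,0]],
  ],
)

```text
time_s: 16.2
tcp_pos: [0.5308, -0.1356, 0.031]
tool_rot: [-0.358, 0.934, -0.0, 0.0]
wrist_force: [-0.6, -0.3, 1.4]
finger_gap: -0.0001
```

Emit:
jog_arm(
  targets=[
    [[0,0,0.006,0,0,0],[-0.01,0,0.003,0,0,0],[-0.015,0,0,0,0,0],[-0.015,0,0,0,0,0],[-0.015,0,0,0,0,0],[-0.015,0,0,0,0,0],[-0.015,0,0,0,0,0]],
  ],
)

```text
time_s: 16.9
tcp_pos: [0.5429, -0.1255, 0.0311]
tool_rot: [-0.357, 0.934, -0.001, -0.001]
wrist_force: [-10.6, -3.4, 22.3]
finger_gap: 0.0002
```

```bash
python3 - <<'E'
from h import *
s,a=snap("wrist","w8.png")
E
```

```text
t 16.9 tcp [ 0.5429 -0.1255  0.0311] yaw_x -138.11 z [-2.0e-04 -3.1e-03 -1.0e+00] gap 0.0002 j [-0.23  0.36 -0.39  0.82 -0.   -0.96] F [-10.6  -3.4  22.3]
```

Emit:
jog_arm(
  targets=[
    [[0,0,-0.05,0,0,0],[0,0,-0.12,0,0,0],[-0.05,0,-0.14,0,0,0],[-0.1,0,-0.14,0,0,0],[-0.05,0,-0.06,0,0,0],[0,0,0,0,0,0],[0,0,0,0,0,0]],
  ],
)

```text
time_s: 17.65
tcp_pos: [0.5726, -0.0975, 0.1305]
tool_rot: [-0.358, 0.934, 0.0, -0.0]
wrist_force: [0.8, 0.0, -0.4]
finger_gap: -0.0001
```

```bash
cat > edges.py <<'E'
from h import *
import sys
s,a=snap("wrist",sys.argv[1]); g=cv2.cvtColor(a,cv2.COLOR_BGR2GRAY)
psi=np.radians(float(sys.argv[4])); x0,y0=map(float,sys.argv[2:4]); c,sn=np.cos(psi),np.sin(psi)
# sample top plane of wrench along y at wrench x=-.005 and .005, list grey against y in mm
Y=np.arange(-40,52,1.)
for X in (.000,.008):
    P=np.c_[x0+c*X-sn*Y/1000,y0+sn*X+c*Y/1000,np.full(len(Y),.050)]
    p=proj("wrist",P,s).astype(np.float32); v=cv2.remap(g,p[:,0].reshape(1,-1),p[:,1].reshape(1,-1),1)[0]
    print(X,dict(zip(Y.astype(int).tolist(),v.tolist())))
cv2.imwrite("pics/crop_"+sys.argv[1],cv2.resize(a[60:320,200:440],None,fx=2.3,fy=2.3,interpolation=cv2.INTER_CUBIC))
E
python3 edges.py w9.png .5676 -.1020 41.8
```

```text
t 17.65 tcp [ 0.5726 -0.0975  0.1305] yaw_x -138.05 z [-7.e-04 -1.e-04 -1.e+00] gap -0.0001 j [-0.17  0.31 -0.21  1.05 -0.   -0.9 ] F [ 0.8  0.  -0.4]
0.0 {-40: 139, -39: 138, -38: 137, -37: 135, -36: 136, -35: 136, -34: 95, -33: 131, -32: 143, -31: 147, -30: 146, -29: 145, -28: 143, -27: 144, -26: 144, -25: 145, -24: 145, -23: 145, -22: 145, -21: 126, -20: 122, -19: 94, -18: 62, -17: 75, -16: 135, -15: 145, -14: 131, -13: 145, -12: 141, -11: 142, -10: 144, -9: 143, -8: 144, -7: 136, -6: 133, -5: 78, -4: 44, -3: 51, -2: 51, -1: 51, 0: 52, 1: 53, 2: 50, 3: 50, 4: 53, 5: 53, 6: 52, 7: 49, 8: 58, 9: 76, 10: 81, 11: 77, 12: 77, 13: 74, 14: 77, 15: 78, 16: 77, 17: 75, 18: 75, 19: 77, 20: 74, 21: 72, 22: 68, 23: 62, 24: 67, 25: 72, 26: 77, 27: 78, 28: 77, 29: 77, 30: 76, 31: 76, 32: 73, 33: 76, 34: 77, 35: 74, 36: 76, 37: 76, 38: 75, 39: 66, 40: 67, 41: 71, 42: 65, 43: 68, 44: 69, 45: 66, 46: 71, 47: 71, 48: 72, 49: 70, 50: 69, 51: 70}
0.008 {-40: 99, -39: 61, -38: 71, -37: 67, -36: 71, -35: 65, -34: 101, -33: 139, -32: 147, -31: 151, -30: 150, -29: 148, -28: 146, -27: 148, -26: 151, -25: 149, -24: 149, -23: 151, -22: 149, -21: 87, -20: 70, -19: 66, -18: 64, -17: 69, -16: 73, -15: 75, -14: 78, -13: 73, -12: 72, -11: 77, -10: 76, -9: 79, -8: 79, -7: 58, -6: 45, -5: 55, -4: 53, -3: 51, -2: 52, -1: 47, 0: 49, 1: 43, 2: 51, 3: 46, 4: 50, 5: 46, 6: 44, 7: 49, 8: 44, 9: 43, 10: 46, 11: 80, 12: 79, 13: 73, 14: 77, 15: 77, 16: 75, 17: 76, 18: 73, 19: 72, 20: 74, 21: 75, 22: 71, 23: 60, 24: 69, 25: 72, 26: 74, 27: 74, 28: 75, 29: 74, 30: 76, 31: 74, 32: 75, 33: 78, 34: 78, 35: 74, 36: 73, 37: 73, 38: 70, 39: 72, 40: 75, 41: 71, 42: 74, 43: 74, 44: 73, 45: 70, 46: 72, 47: 75, 48: 74, 49: 75, 50: 73, 51: 73}
```

```bash
cat > xprof.py <<'E'
from h import *
import sys
s=telemetry.get_state(); a=cv2.imread("pics/"+sys.argv[1])
psi=np.radians(float(sys.argv[4])); x0,y0=map(float,sys.argv[2:4]); c,sn=np.cos(psi),np.sin(psi)
X=np.arange(8,24,1.)
for Y in (-.030,-.026,-.023):
    P=np.c_[x0+c*X/1000-sn*Y,y0+sn*X/1000+c*Y,np.full(len(X),.050)]
    p=proj("wrist",P,s).astype(np.float32); v=cv2.remap(cv2.cvtColor(a,6),p[:,0].reshape(1,-1),p[:,1].reshape(1,-1),1)[0]
    print(Y,dict(zip(X.astype(int).tolist(),v.tolist())))
E
python3 xprof.py w9.png .5676 -.1020 41.8
python3 nx.py w10.png .5296 -.136 221.8
```

```text
-0.03 {8: 151, 9: 76, 10: 76, 11: 77, 12: 79, 13: 80, 14: 75, 15: 77, 16: 76, 17: 75, 18: 72, 19: 72, 20: 72, 21: 74, 22: 73, 23: 73}
-0.026 {8: 124, 9: 71, 10: 78, 11: 76, 12: 77, 13: 76, 14: 72, 15: 75, 16: 73, 17: 74, 18: 73, 19: 73, 20: 75, 21: 74, 22: 74, 23: 75}
-0.023 {8: 123, 9: 72, 10: 77, 11: 77, 12: 78, 13: 78, 14: 75, 15: 76, 16: 74, 17: 74, 18: 73, 19: 75, 20: 70, 21: 74, 22: 73, 23: 75}
t 17.7 tcp [ 0.5718 -0.0976  0.1298] yaw_x -138.07 z [-2.e-03  1.e-04 -1.e+00] gap -0.0001 j [-0.17  0.31 -0.21  1.05 -0.   -0.9 ] F [0.1 0.2 0.2]
shift units [ 0.2855 -0.0018  0.0004] turn z units 0.0015
```

Emit:
jog_arm(
  targets=[
    [[0.1,-0.001,0,0,0,0],[0.12,-0.001,0.06,0,0,0],[0.058,0,0.12,0,0,0],[0,0,0.14,0,0,0],[0,0,0.1,0,0,0],[0,0,0.05,0,0,0],[0,0,0.015,0,0,0],[0,0,0,0,0,0]],
  ],
)

```text
time_s: 18.55
tcp_pos: [0.5315, -0.1353, 0.034]
tool_rot: [-0.358, 0.934, 0.0, -0.0]
wrist_force: [0.8, -0.2, 0.6]
finger_gap: 0.0002
```

Emit:
jog_arm(
  targets=[
    [[0,0,0.014,0,0,0],[-0.002,0,0.01,0,0,0],[-0.015,0,0,0,0,0],[-0.015,0,0,0,0,0],[-0.015,0,0,0,0,0],[-0.015,0,0,0,0,0],[-0.015,0,0,0,0,0],[-0.01,0,0,0,0,0]],
  ],
)

```text
time_s: 19.35
tcp_pos: [0.5458, -0.1241, 0.0311]
tool_rot: [-0.358, 0.934, -0.001, 0.0]
wrist_force: [-3.2, -1.9, 6.6]
finger_gap: -0.0001
```

Emit:
jog_arm(
  targets=[
    [[0,0,-0.044,0,0,0],[0.043,0,0,0,0,0],[0.044,0,0,0,0,0],[0,0,0.02,0,0,0],[0,0,0.014,0,0,0],[-0.002,0,0.01,0,0,0],[-0.015,0,0,0,0,0],[-0.015,0,0,0,0,0],[-0.015,0,0,0,0,0],[-0.015,0,0,0,0,0],[-0.015,0,0,0,0,0],[-0.01,0,0,0,0,0]],
  ],
)

```text
time_s: 20.55
tcp_pos: [0.5443, -0.1231, 0.0309]
tool_rot: [-0.358, 0.934, 0.0, -0.0]
wrist_force: [-7.4, 2.3, 17.5]
finger_gap: 0.0001
```

Emit:
jog_arm(
  targets=[
    [[0,0,-0.05,0,0,0],[0,0,-0.12,0,0,0],[-0.05,0,-0.14,0,0,0],[-0.1,0,-0.14,0,0,0],[-0.05,0,-0.06,0,0,0],[0,0,0,0,0,0],[0,0,0,0,0,0]],
  ],
)

```text
time_s: 21.25
tcp_pos: [0.5742, -0.0966, 0.1304]
tool_rot: [-0.358, 0.934, 0.0, -0.0]
wrist_force: [-0.2, -0.3, -0.6]
finger_gap: -0.0001
```

```bash
python3 - <<'E'
from h import *
s,a=snap("wrist","w11.png")
o=(255*(np.clip(a[120:270,230:410]/255.,0,1))**.5).astype(np.uint8)
cv2.imwrite("pics/w11c.png",cv2.resize(o,None,fx=4,fy=4,interpolation=cv2.INTER_CUBIC))
E
```

```text
t 21.25 tcp [ 0.5742 -0.0966  0.1304] yaw_x -138.05 z [-0.001 -0.    -1.   ] gap -0.0001 j [-0.17  0.32 -0.2   1.05 -0.   -0.9 ] F [-0.2 -0.3 -0.6]
```

View pics/w11c.png

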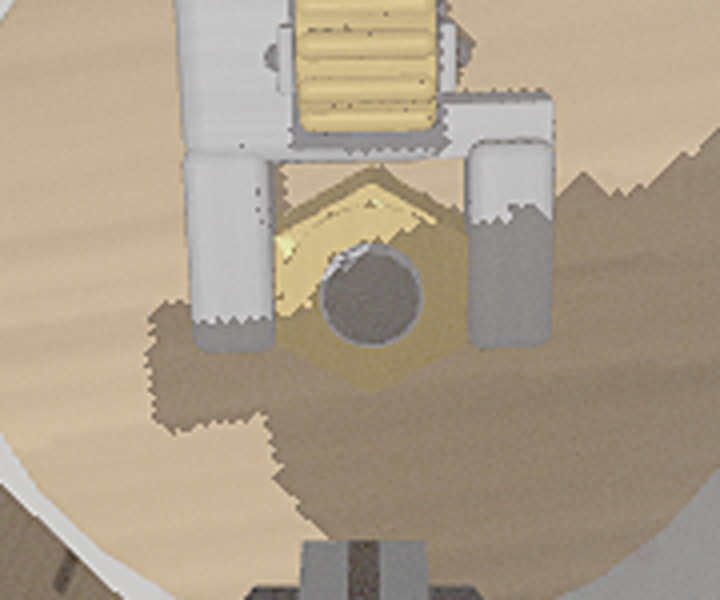

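Emit:
jog_arm(
  targets=[
    [[0.1,0,0,0,0,0],[0.12,0,0.06,0,0,0],[0.055,0,0.12,0,0,0],[0,0,0.14,0,0,0],[0,0,0.1,0,0,0],[0,0,0.05,0,0,0],[0,0,0.015,0,0,0],[0,0,0.014,0,0,0],[-0.002,0,0.01,0,0,0],[-0.015,0,0,0,0,0],[-0.015,0,0,0,0,0],[-0.015,0,0,0,0,0]],
  ],
)

```text
time_s: 22.5
tcp_pos: [0.5378, -0.1294, 0.0315]
tool_rot: [-0.357, 0.934, -0.002, -0.003]
wrist_force: [-15.8, -5.8, 19.0]
finger_gap: -0.0002
```

Emit:
jog_arm(
  targets=[
    [[-0.015,0,0,0,0,0],[-0.012,0,0,0,0,0],[0,0,0,0,0,0]],
  ],
)

```text
time_s: 22.8
tcp_pos: [0.5447, -0.1252, 0.0316]
tool_rot: [-0.357, 0.934, -0.002, -0.0]
wrist_force: [-6.8, -3.8, 11.4]
finger_gap: 0.0003
```

Emit:
jog_arm(
  targets=[
    [[0,0,-0.06,0,0,0],[0,0,-0.12,0,0,0],[0.05,0.002,-0.1,0,0,0],[0.12,0.004,0,0,0,0],[0.12,0.004,0,0,0,0],[0.09,0,0,0,0,0],[0.007,0,0,0,0,0],[0,0,0,0,0,0]],
  ],
  jaw=1,
)

```text
time_s: 23.6
tcp_pos: [0.4867, -0.1739, 0.0864]
tool_rot: [-0.358, 0.934, -0.0, 0.001]
wrist_force: [0.8, -0.1, -0.4]
finger_gap: 0.0853
```

```bash
python3 nx.py w12.png .4856 -.1753 221.8; python3 - <<'E'
from h import *
s=telemetry.get_state(); a=cv2.imread("pics/w12.png"); b=a.astype(int)
m=(b[:,:,2]>b[:,:,1]*1.7)&(b[:,:,2]>b[:,:,0]*1.7); m[:,:270]=0; m[:,370:]=0
for r in range(60,300,30):
    x=np.where(m[r])[0]
    if len(x)>5:
        X=ray("wrist",[[(x[0]+x[-1])/2,r]],.047,s)[0]; d=X[:2]-[.5697,-.0979]; print(r,x[0],x[-1],X.round(4),"L",np.hypot(*d).round(3))
E
```

```text
t 23.6 tcp [ 0.4867 -0.1739  0.0864] yaw_x -138.11 z [ 2.1e-03 -1.0e-04 -1.0e+00] gap 0.0853 j [-0.34  0.23 -0.42  0.91  0.   -1.07] F [ 0.8 -0.1 -0.4]
shift units [ 0.0088 -0.0015 -0.    ] turn z units 0.001
120 297 334 [ 0.4434 -0.2162  0.047 ] L 0.173
150 297 335 [ 0.4564 -0.2042  0.047 ] L 0.155
180 298 335 [ 0.4701 -0.1915  0.047 ] L 0.137
210 300 336 [ 0.4842 -0.1777  0.047 ] L 0.117
240 301 336 [ 0.4995 -0.1635  0.047 ] L 0.096
270 307 337 [ 0.5144 -0.147   0.047 ] L 0.074
```

Emit:
jog_arm(
  targets=[
    [[0,-0.006,0.06,0,0,0],[0,0,0.12,0,0,0],[0,0,0.12,0,0,0],[0,0,0.06,0,0,0],[0,0,0.03,0,0,0],[0,0,0,0,0,0]],
  ],
)

```text
time_s: 24.25
tcp_pos: [0.4862, -0.1742, 0.0066]
tool_rot: [-0.358, 0.934, 0.001, -0.001]
wrist_force: [-0.5, 0.1, -0.0]
finger_gap: 0.0854
```

Emit:
jog_arm(
  targets=[
    [[0,0,0,0,0,0],[0,0,0,0,0,0],[0,0,0,0,0,0],[0,0,0,0,0,0],[0,0,0,0,0,0]],
  ],
  jaw=-0.37,
)

```text
time_s: 24.75
tcp_pos: [0.4869, -0.1747, 0.0078]
tool_rot: [-0.358, 0.934, -0.0, 0.0]
wrist_force: [-0.1, -0.1, 0.2]
finger_gap: 0.0272
```

Emit:
jog_arm(
  targets=[
    [[0,0.0295,0,0,0,0.0333],[-0.0008,0.0295,0,0,0,0.0333],[-0.0008,0.0295,0,0,0,0.0333],[-0.0008,0.0295,0,0,0,0.0333],[-0.0008,0.0295,0,0,0,0.0333],[-0.0008,0.0295,0,0,0,0.0333]],
  ],
)

```text
time_s: 25.35
tcp_pos: [0.4678, -0.146, 0.0078]
tool_rot: [-0.206, 0.979, -0.001, 0.0]
wrist_force: [0.9, -2.5, -0.4]
finger_gap: 0.0263
```

```bash
cat > st.py <<'E'
from h import *
s=telemetry.get_state(); R=Ro.from_quat(s["tool_rot"]).as_matrix()
d=s["tcp_pos"][:2]-np.array([.5697,-.0979])
print("t",round(s["time_s"],2),"toolyaw-180",(np.degrees(np.arctan2(R[1,0],R[0,0]))+180).round(2),"polar",np.degrees(np.arctan2(-d[1],-d[0])).round(2),"L",np.hypot(*d).round(4),"F tool",(R.T@s["wrist_force"]).round(1),"Mz",s["torque"].round(2),"z",s["tcp_pos"][2].round(4))
E
python3 st.py
```

```text
t 25.35 toolyaw-180 23.8 polar 25.26 L 0.1126 F tool [ 0.2 -2.7  0.4] Mz [-0.62 -0.14  0.02] z 0.0078
```

Emit:
jog_arm(
  targets=[
    [[-0.0008,0.0295,0,0,0,0.0333],[-0.0008,0.0295,0,0,0,0.0333],[-0.0008,0.0295,0,0,0,0.0333],[-0.0008,0.0295,0,0,0,0.0333],[-0.0008,0.0295,0,0,0,0.0333],[-0.0008,0.0295,0,0,0,0.0333]],
  ],
)

```text
time_s: 25.95
tcp_pos: [0.4581, -0.1123, 0.0077]
tool_rot: [-0.051, 0.999, -0.002, -0.0]
wrist_force: [-1.7, -4.2, 1.5]
finger_gap: 0.0267
```

```bash
python3 st.py
```

```text
t 25.95 toolyaw-180 5.81 polar 7.34 L 0.1126 F tool [ 2.1 -4.  -1.5] Mz [-1.04  0.25  0.03] z 0.0077
```

Emit:
jog_arm(
  targets=[
    [[-0.0008,0.0295,0,0,0,0.0333],[-0.0008,0.0295,0,0,0,0.0333],[-0.0008,0.0295,0,0,0,0.0333],[-0.0004,0.0197,0,0,0,0.0222],[0,0,0,0,0,0]],
  ],
)

```text
time_s: 26.45
tcp_pos: [0.4574, -0.0903, 0.0076]
tool_rot: [0.044, 0.999, -0.001, -0.0]
wrist_force: [-2.6, -3.0, 2.3]
finger_gap: 0.0269
```

```bash
python3 st.py
```

```text
t 26.45 toolyaw-180 354.95 polar -3.88 L 0.1125 F tool [ 2.3 -3.2 -2.3] Mz [-0.83  0.69  0.01] z 0.0076
```

Emit:
jog_arm(
  targets=[
    [[-0.0004,0.0197,0,0,0,0.0222],[-0.0004,0.0197,0,0,0,0.0222],[0,0,0,0,0,0]],
  ],
)

```text
time_s: 26.75
tcp_pos: [0.4583, -0.0826, 0.0075]
tool_rot: [0.079, 0.997, -0.001, -0.001]
wrist_force: [-1.9, -3.9, 2.5]
finger_gap: 0.027
```

Emit:
jog_arm(
  targets=[
    [[-0.0004,0.0197,0,0,0,0.0222],[-0.0004,0.0197,0,0,0,0.0222],[0,0,0,0,0,0]],
  ],
)

```text
time_s: 27.05
tcp_pos: [0.4597, -0.0748, 0.0075]
tool_rot: [0.114, 0.994, -0.001, -0.001]
wrist_force: [-3.7, -3.6, 2.8]
finger_gap: 0.0269
```

```bash
python3 st.py
```

```text
t 27.05 toolyaw-180 346.95 polar -11.84 L 0.1124 F tool [ 2.8 -4.3 -2.8] Mz [-0.95  0.74  0.02] z 0.0075
```

Emit:
jog_arm(
  targets=[
    [[-0.0004,0.0197,0,0,0,0.0222],[-0.0004,0.0197,0,0,0,0.0222],[0,0,0,0,0,0]],
  ],
)

```text
time_s: 27.35
tcp_pos: [0.4616, -0.0672, 0.0074]
tool_rot: [0.148, 0.989, -0.001, -0.001]
wrist_force: [-3.9, -3.7, 4.0]
finger_gap: 0.0269
```

Emit:
jog_arm(
  targets=[
    [[-0.0004,0.0197,0,0,0,0.0222],[0,0,0,0,0,0]],
  ],
)

```text
time_s: 27.55
tcp_pos: [0.4627, -0.0634, 0.0073]
tool_rot: [0.165, 0.986, -0.001, -0.001]
wrist_force: [-3.1, -4.5, 2.4]
finger_gap: 0.0267
```

```bash
python3 st.py
```

```text
t 27.55 toolyaw-180 340.96 polar -17.87 L 0.1124 F tool [ 1.5 -5.3 -2.4] Mz [-0.83  0.86  0.01] z 0.0073
```

Emit:
jog_arm(
  targets=[
    [[-0.0004,0.0197,0,0,0,0.0222],[0,0,0,0,0,0]],
  ],
)

```text
time_s: 27.75
tcp_pos: [0.4642, -0.0601, 0.0074]
tool_rot: [0.183, 0.983, -0.002, -0.001]
wrist_force: [-3.3, -4.9, 2.6]
finger_gap: 0.0267
```

Emit:
jog_arm(
  targets=[
    [[-0.0004,0.0197,0,0,0,0.0222],[0,0,0,0,0,0]],
  ],
)

```text
time_s: 27.95
tcp_pos: [0.4656, -0.0575, 0.0073]
tool_rot: [0.2, 0.98, -0.003, -0.0]
wrist_force: [-5.0, -9.2, 2.3]
finger_gap: 0.027
```

Emit:
jog_arm(
  targets=[
    [[-0.0004,0.0197,0,0,0,0.0222],[0,0,0,0,0,0]],
  ],
)

```text
time_s: 28.15
tcp_pos: [0.4672, -0.0547, 0.0073]
tool_rot: [0.217, 0.976, -0.004, -0.0]
wrist_force: [-3.7, -10.4, 1.9]
finger_gap: 0.0267
```

```bash
python3 st.py
```

```text
t 28.15 toolyaw-180 334.92 polar -22.87 L 0.1112 F tool [ -1.  -11.   -1.8] Mz [-2.37  0.79  0.19] z 0.0073
```

Emit:
jog_arm(
  targets=[
    [[0,-0.008,0,0,0,0],[0,-0.007,0,0,0,0],[0,0,0,0,0,0]],
  ],
)

```text
time_s: 28.45
tcp_pos: [0.4668, -0.0559, 0.0074]
tool_rot: [0.217, 0.976, -0.002, 0.0]
wrist_force: [-0.9, -4.6, 0.1]
finger_gap: 0.0272
```

Emit:
jog_arm(
  targets=[
    [[0,0,0,0,0,0],[0,0,0,0,0,0],[0,0,0,0,0,0],[0,0,-0.03,0,0,0],[0,0,-0.1,0,0,0],[0,0,-0.15,0,0,0],[-0.05,0,-0.15,0,0,0],[-0.12,0,-0.15,0,0,0],[-0.15,0,-0.05,0,0,0],[-0.15,0,0,0,0,0],[-0.08,0,0,0,0,0],[0,0,0,0,0,0]],
  ],
  jaw=1,
)

```text
time_s: 29.65
tcp_pos: [0.5687, -0.1014, 0.1337]
tool_rot: [0.217, 0.976, 0.0, 0.001]
wrist_force: [-0.2, 0.6, 0.1]
finger_gap: 0.0855
```

```bash
python3 - <<'E'
from h import *
s,a=snap("wrist","w13.png")
o=(255*(np.clip(a[60:270,220:420]/255.,0,1))**.5).astype(np.uint8)
cv2.imwrite("pics/w13c.png",cv2.resize(o,None,fx=2.85,fy=2.85,interpolation=cv2.INTER_CUBIC))
E
```

```text
t 29.65 tcp [ 0.5687 -0.1014  0.1337] yaw_x 154.97 z [ 1.5e-03 -1.0e-04 -1.0e+00] gap 0.0855 j [-0.18  0.3  -0.21  1.05  0.    0.26] F [-0.2  0.6  0.1]
```

View pics/w13c.png

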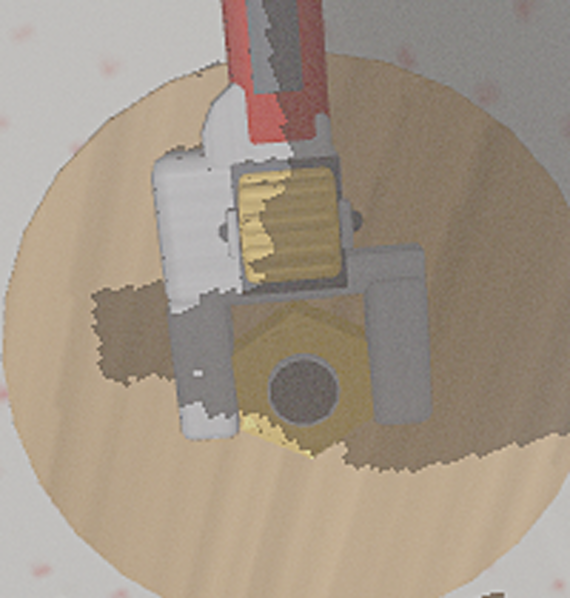

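```bash
cat > fit13.py <<'E'
from h import *
s=telemetry.get_state(); U=lambda q: np.array(q,float)/2.85-.3+[220,60]
obj=[(.014,-.034,.018),(.014,-.018,.018),(.014,.018,.018),(.014,.034,.018),(-.042,-.012,.031),(-.042,.012,.031)]
px=U([(183,439),(239,433),(376,424),(431,417),(240,229),(341,222)])
p,r=fitw("wrist",s,obj,px,.032,[.568,-.1,-.35,.001],[0,0,1,1,0,0])
print(p.round(4),np.degrees(p[2]).round(2)); print(r.round(1).tolist())
X=ray("wrist",U([(293,303),(367,342),(373,420),(308,455),(242,417),(233,352)]),.047,s); c=X.mean(0); d=X-c
print("nut",c.round(4),np.hypot(d[:,0],d[:,1]).round(4),((np.degrees(np.arctan2(d[:,1],d[:,0]))+30)%60-30).round(1))
print("stud",ray("wrist",U([(304,388)]),.054,s))
E
python3 fit13.py; python3 - <<'E'
import sys; sys.path.insert(0,'.')
E
```

```text
[ 5.659e-01 -9.570e-02 -3.529e-01 -1.000e-04] -20.22
[[-0.5, -0.5], [0.6, -0.1], [-0.8, -0.6], [0.8, 0.2], [0.2, 0.7], [-0.2, 0.2]]
nut [ 0.5678 -0.0967  0.047 ] [0.0219 0.0203 0.0219 0.0209 0.0191 0.0204] [-18.  -21.6 -24.2 -20.8 -24.1 -19.5]
stud [[ 0.56732873 -0.09621456  0.054     ]]
```

Emit:
jog_arm(
  targets=[
    [[0.08,-0.0036,0,0,0,0],[0.14,-0.006,0,0,0,0],[0.14,-0.006,0,0,0,0],[0.14,-0.006,0.05,0,0,0],[0.063,-0.004,0.1,0,0,-0.053],[0,0,0.12,0,0,0],[0,0,0.1,0,0,0],[0,0,0,0,0,0]],
  ],
)

```text
time_s: 30.5
tcp_pos: [0.4588, -0.0569, 0.0574]
tool_rot: [0.175, 0.985, 0.0, -0.003]
wrist_force: [-0.3, 0.2, 0.3]
finger_gap: 0.0853
```

```bash
cat > hl.py <<'E'
from h import *
import sys
s,a=snap("wrist",sys.argv[1]); b=a.astype(int)
m=(b[:,:,2]>b[:,:,1]*1.7)&(b[:,:,2]>b[:,:,0]*1.7); m[:,:250]=0; m[:,390:]=0
L=[]
for r in range(100,int(sys.argv[2]),4):
    x=np.where(m[r])[0]
    if len(x)>15: L.append(ray("wrist",[[(x[0]+x[-1])/2,r]],.047,s)[0][:2])
L=np.array(L); c=L.mean(0); u=np.linalg.svd(L-c)[2][0]; u*=np.sign(u[0])
R=Ro.from_quat(s["tool_rot"]).as_matrix(); n=np.array([-u[1],u[0]]); 
print("n",len(L),"handle yaw",np.degrees(np.arctan2(u[1],u[0])).round(2),"tcp off axis mm",(1000*n@(s["tcp_pos"][:2]-c)).round(1),"nut off axis",(1000*n@(np.array([.5697,-.0979])-c)).round(1),"Ftool",(R.T@s["wrist_force"]).round(1))
E
python3 hl.py w14.png 240; python3 nx.py w15.png .4645 -.0584 159.8
```

```text
t 30.5 tcp [ 0.4588 -0.0569  0.0574] yaw_x 159.8 z [-5.1e-03  9.0e-04 -1.0e+00] gap 0.0853 j [-0.12  0.17 -0.58  0.83  0.    0.23] F [-0.3  0.2  0.3]
n 26 handle yaw -20.01 tcp off axis mm -0.3 nut off axis -0.9 Ftool [ 0.4  0.1 -0.3]
t 30.55 tcp [ 0.4602 -0.0571  0.0587] yaw_x 159.8 z [-3.2e-03  6.0e-04 -1.0e+00] gap 0.0851 j [-0.12  0.17 -0.57  0.83  0.    0.23] F [0.3 0.6 0.7]
shift units [-0.0224  0.0016 -0.0001] turn z units -0.0
```

Emit:
jog_arm(
  targets=[
    [[-0.015,0,0.06,0,0,0],[0,0,0.1,0,0,0],[0,0,0.06,0,0,0],[0,0,0.035,0,0,0],[0,0,0,0,0,0]],
  ],
)

```text
time_s: 31.1
tcp_pos: [0.4646, -0.0588, 0.0076]
tool_rot: [0.176, 0.984, -0.0, -0.001]
wrist_force: [0.7, -1.0, 0.8]
finger_gap: 0.0854
```

Emit:
jog_arm(
  targets=[
    [[0,0,0,0,0,0],[0,0,0,0,0,0],[0,0,0,0,0,0],[0,0,0,0,0,0],[0,0.008,0,0,0,0],[0,0.005,0,0,0,0],[0,0,0,0,0,0]],
  ],
  jaw=-0.37,
)

```text
time_s: 31.8
tcp_pos: [0.4662, -0.0574, 0.0086]
tool_rot: [0.176, 0.984, -0.001, 0.0]
wrist_force: [-2.6, -5.1, 3.9]
finger_gap: 0.0271
```

```bash
python3 hl.py w16.png 180
```

```text
t 31.8 tcp [ 0.4662 -0.0574  0.0086] yaw_x 159.75 z [-3.0e-04 -2.5e-03 -1.0e+00] gap 0.0271 j [-0.12  0.24 -0.62  0.71 -0.    0.23] F [-2.6 -5.1  3.9]
n 12 handle yaw -19.56 tcp off axis mm 0.9 nut off axis -2.6 Ftool [ 0.7 -5.6 -3.9]
```

Emit:
jog_arm(
  targets=[
    [[0,0.005,0,0,0,0.005],[0,0.005,0,0,0,0.005],[0,0,0,0,0,0]],
  ],
)

```text
time_s: 32.15
tcp_pos: [0.4667, -0.0566, 0.0086]
tool_rot: [0.184, 0.983, -0.002, 0.0]
wrist_force: [-2.6, -8.2, 4.0]
finger_gap: 0.0273
```

```bash
python3 hl.py w17.png 180
```

```text
t 32.15 tcp [ 0.4667 -0.0566  0.0086] yaw_x 158.81 z [-7.0e-04 -4.7e-03 -1.0e+00] gap 0.0273 j [-0.12  0.24 -0.62  0.71 -0.    0.25] F [-2.6 -8.2  4. ]
n 12 handle yaw -21.34 tcp off axis mm 2.2 nut off axis 1.2 Ftool [-0.5 -8.6 -4. ]
```

Emit:
jog_arm(
  targets=[
    [[0,0.005,0,0,0,0.005],[0,0.005,0,0,0,0.005],[0,0,0,0,0,0]],
  ],
)

```text
time_s: 32.5
tcp_pos: [0.4672, -0.0555, 0.0086]
tool_rot: [0.192, 0.981, -0.003, 0.0]
wrist_force: [-3.3, -10.9, 3.6]
finger_gap: 0.0269
```

```bash
python3 hl.py w18.png 180
```

```text
t 32.5 tcp [ 0.4672 -0.0555  0.0086] yaw_x 157.9 z [-0.001  -0.0065 -1.    ] gap 0.0269 j [-0.11  0.25 -0.62  0.71 -0.01  0.27] F [ -3.3 -10.9   3.6]
n 12 handle yaw -22.45 tcp off axis mm 2.6 nut off axis 2.6 Ftool [ -1.1 -11.4  -3.6]
```

Emit:
jog_arm(
  targets=[
    [[0,-0.01,0,0,0,-0.005],[0,-0.009,0,0,0,-0.005],[0,0,0,0,0,0]],
  ],
)

```text
time_s: 32.85
tcp_pos: [0.4665, -0.0565, 0.0085]
tool_rot: [0.183, 0.983, -0.0, 0.0]
wrist_force: [-0.1, -3.3, 0.6]
finger_gap: 0.0271
```

Emit:
jog_arm(
  targets=[
    [[0,0,0,0,0,0],[0,0,0,0,0,0],[0,0,0,0,0,0],[0,0,-0.03,0,0,0],[0,0,-0.1,0,0,0],[0,0,-0.15,0,0,0],[-0.05,0,-0.15,0,0,0],[-0.12,0,-0.15,0,0,0],[-0.15,0,-0.05,0,0,0],[-0.15,0,0,0,0,0],[-0.08,0,0,0,0,0],[0,0,0,0,0,0]],
  ],
  jaw=1,
)

```text
time_s: 34.05
tcp_pos: [0.5708, -0.0964, 0.1347]
tool_rot: [0.184, 0.983, 0.0, 0.001]
wrist_force: [0.1, 0.3, -0.1]
finger_gap: 0.0852
```

```bash
python3 - <<'E'
from h import *
s,a=snap("wrist","w19.png")
o=(255*(np.clip(a[60:270,220:420]/255.,0,1))**.5).astype(np.uint8)
cv2.imwrite("pics/w19c.png",cv2.resize(o,None,fx=2.85,fy=2.85,interpolation=cv2.INTER_CUBIC))
E
```

```text
t 34.05 tcp [ 0.5708 -0.0964  0.1347] yaw_x 158.84 z [ 0.0013 -0.     -1.    ] gap 0.0852 j [-0.17  0.31 -0.21  1.05  0.    0.2 ] F [ 0.1  0.3 -0.1]
```

View pics/w19c.png

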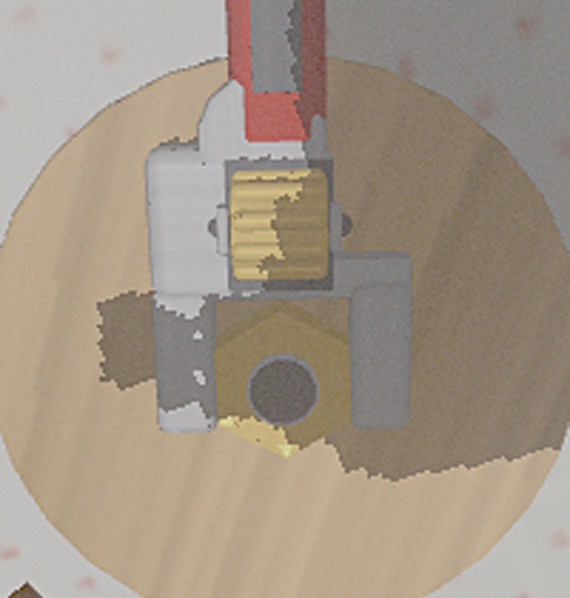

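```bash
sed -e 's/px=U(.*/px=U([(159,431),(214,429),(352,427),(409,426),(230,230),(328,228)])/' -e 's/X=ray("wrist",U(\[[^]]*\])/X=ray("wrist",U([(282,305),(350,344),(351,420),(287,456),(217,420),(215,347)])/' -e 's/(304,388)/(283,388)/' fit13.py > fit19.py; python3 fit19.py
```

```text
[ 5.662e-01 -9.630e-02 -3.522e-01  3.000e-04] -20.18
[[-0.6, -0.1], [0.8, 0.3], [-0.4, 0.2], [0.4, 0.3], [-0.4, -0.3], [0.2, -0.2]]
nut [ 0.5682 -0.0966  0.047 ] [0.0214 0.0207 0.0212 0.0211 0.021  0.0208] [-20.  -19.6 -21.1 -18.7 -20.9 -19.9]
stud [[ 0.5673633 -0.0964719  0.054    ]]
```

```bash
python3 -c "
from h import *
print(manip.close_job()); print(telemetry.get_state()['time_s'])"
```

```text
the job is handed in; nothing more can be done
None
the job is handed in; nothing more can be done
```

The job is handed in, and by my last checks the nut is at its stop with the wrench still fitted. No verdict was given.

**What I did**
- I lowered the open wrench over the nut and let go of it.
- I rolled the thumbwheel with the shut fingertips in four strokes. On the last one the resistance rose to about 17 N, so the jaws were tight on the nut.
- I turned the wrench clockwise with the fingers loosely round the handle, then opened the gripper and lifted clear. About 34 of the 64 s were used.

**Last checks, from the wrist picture**
- **Fit:** the jaw opening is about 0.3 mm over the nut. The wrench origin is about 2 mm from the nut's axis by the last picture, or about 4 mm by my earlier nut position. The wrench looks flat on the blank.
- **Stop:** the nut has turned about 62° (1.08 rad). That fits a start near 0.12 rad, but I inferred the stop; I could not read it directly. The handle force went from 3–5 N to 11 N, and a second push at 11 N left the wrench at –20.2° both before and after.
- **Clearance:** the wrist force is about zero, so the robot is touching nothing.

**What failed or disagreed**
- **Missed first grasp:** the fingers shut above the handle. By touch, the real fingertips are about 31 mm behind the reported TCP, so I corrected for that from then on.
- **Handle angle:** the readings taken during the second push drifted from –19.6° to –22.5°. They came from a short visible piece of handle, so I relied on the full fit instead.
- **Bystanders:** I didn't check them with a final picture. I felt no contact with any of them.

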